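# Top up the nut feeder through its sprung filler flap

## Robot

A 6-joint arm with a two-finger parallel gripper is mounted at the origin on the work surface. World frame = base frame: x ahead of the robot, y to its left, z up, the work surface at z = 0. Lengths are in m, angles in rad, forces in N, time in s.
With the tool pointing down it reaches from about 0.35 to 1 m from the base axis. Payload 7.1 kg.
Tool frame: the origin (TCP) lies between the finger pads; the fingertips stand 22 mm ahead of it and the grasp point (between the pads) lies 3 mm ahead of it; z points along the fingers, y is the line along which they close (so a half turn about z gives the same grasp; the last joint's range is limited). The gripper opens to 85 mm and grips with 20 to 120 N. Pads are 22 mm wide; open, the fingers measure 114 mm over their backs; the gripper's body (76 mm by 85 mm) begins 54 mm behind the grasp point. The pads swing forward as they close: fully open they stand 13 mm farther back than shut.
Start: joints at [-1.331, 0.423, 1.63, -0, 1.089, -0.019], TCP at [0.16, -0.604, 0.253] pointing down, gripper open.
Joint ranges: [-3, 3], [-0.9, 2.11], [0.09, 2.58], [-1.31, 4.45], [0.11, 2.69], [-2.54, 2.54]. Speed limits (rad/s): [2.39, 2.39, 3.01, 3.14, 3.14, 3.14].

## Interface

Orientations are given as a rotation vector (axis times angle).
In Python, from rig import manip gives the robot as it stands. The module is installed in compiled form; this text tells all that it offers. Calls block until the motion is done:
- manip.move_to(position, orientation): joint-space move of the TCP to a pose.
- manip.servo_line(position, orientation=None, rate=0.15): straight line of the TCP; orientation=None keeps the orientation; rate is the mean speed in m/s.
- manip.set_joints(angles): joint-space move.
- manip.command_gripper(opening, f_grip=None): finger opening in m; f_grip is the grip in N (None keeps the last); returns when the fingers have stopped.
- manip.hold(seconds).
- manip.solve_ik(position, orientation): joint angles nearest the present ones, or None.
- manip.camera(name): name is "side" or "top" or "wrist"; returns a dict with "image" (384x512x3 uint8, red, green, blue), "fx", "fy", "cx", "cy" (pixels), "cam_to_world" (4x4, takes a point from camera to world coordinates); the wrist camera has in their place "mount" (4x4, takes a point from camera to tool coordinates, whose origin is the TCP and whose axes are the flange's). Camera axes: x right, y down, z forward; pixel columns grow to the right and rows downward; lengths in m; the calibration is good to about 2 mm. A picture is of the moment at which its call begins: read the wrist's pose just before it. There is no depth.
A pose or a line that the arm cannot do raises manip.IKError and nothing moves.
- manip.sign_off(): hands the job in; it is judged then, once.
Readings, each from a call of its own:
- manip.get_time(): time.
- manip.get_joint_positions(): joint angles.
- manip.get_joint_vel(): joint speeds.
- manip.get_tau(): joint torques, N m.
- manip.get_position(): TCP position.
- manip.get_ee_rot(): TCP orientation.
- manip.get_contact_force(): force on the tool from outside, world axes, zero at the start.
- manip.get_torque(): the same for the moment, N m.
- manip.get_width(): finger opening in m.
- manip.get_grip_force(): force on a finger pad.
Only numpy, scipy, OpenCV 4.12 (cv2) and the standard library are available. Lean on these libraries where they do the work, as an engineer would, in place of code of your own. Each camera call takes 0.05 s, during which the arm holds its last target. There are 200 camera calls.

## Task

Top up the nut feeder: pick up the loaded steel chute by its black grip and carry it level, rest its nose lightly on the low sill of the hopper's filler neck, and tip the chute up there so that its nose pushes the sprung flap open and all five nuts slide through the neck into the hopper. Do not lean on the hopper (its clamp slips easily). Then draw the chute out and lay the empty chute flat on the blue mat clear of the feeder and let go, leaving the spray can, the screwdriver and the stock bin alone.

Things in the scene. Friction and masses are not known exactly. Their poses are not given: they have to be found in the camera images.
- chute_grip (a point): Middle of the black grip block of the steel loading chute, 50 mm above the chute's underside. Axes: x from nose to rear, y across, z up. Block: 64 mm along x, 14 mm thick in y, 26 to 64 mm above the underside, over the channel's middle; grasp it across y from above, fingertips at least 27 mm above the underside. Chute 220 to 320 g.
- chute_nose (a point): Tip of the chute's nose: middle of the front edge of its flat underside, 81 mm towards -x and 50 mm below the grip's middle; same axes. The chute is a straight U channel, open at the top and nose: 190 mm long, 36 mm wide outside, 32 inside, floor 3 mm, side walls up to 24 mm above the underside (13 mm along the 40 mm at the nose), closed at the rear.
- chute: The same chute as a whole; its origin lies on the underside, 50 mm below and 24 mm towards the rear from the grip's middle; same axes. The nuts in it lie still below 10 degrees of tilt and slide from about 13 to 20 degrees; tip to 40 degrees or more to run them all out.
- feeder: The nut feeder, fixed. Origin: underside of its 150 x 110 mm base plate, below the hopper's axis; x points to the side the chute comes from, z up. Column (18 mm, 155 mm high) at x = -66 mm; clamped to it a smoke-brown hopper, 100 mm wide, with a 104 mm square cover and a sheet filler neck on top. The clamp holds about 35 N; pushing on the hopper with over 18 N counts as leaning on it.
- below_sill (a point): Point on the mat under the middle of the sill (feeder x = +30 mm), axes as the feeder. The sill is the neck's low wall, 4 mm thick in x, 46 mm long in y. Its top's HEIGHT IS NOT MEASURED: 130 to 160 mm above the mat, differing each time; feel for it. The chute comes in level along -x over it, nose 25 to 35 mm past it, and pivots on its inner edge (x = -2 mm from here).
- neck_far (a point): Point on the mat under the neck's far wall (its inner face); axes as the feeder. Side walls (inner faces y = +23 and -23 mm) and far wall stand 15 mm above the sill's top; the cover plate is 8 mm below it, reaching 22 mm beyond the sill. A level sprung flap, 7 mm below the sill's top, hinged at the sill, shuts the neck; a nose resting on the sill and tipped 40 to 45 degrees pushes it down (1 to 3 N).
- nut0: One of five equal plain dark steel hexagon nuts, 17 mm across flats, 8 mm thick, 11 g, lying flat in the chute at the start; origin at the centre of its underside.
- nut1: One of five equal plain dark steel hexagon nuts, 17 mm across flats, 8 mm thick, 11 g, lying flat in the chute at the start; origin at the centre of its underside.
- nut2: One of five equal plain dark steel hexagon nuts, 17 mm across flats, 8 mm thick, 11 g, lying flat in the chute at the start; origin at the centre of its underside.
- nut3: One of five equal plain dark steel hexagon nuts, 17 mm across flats, 8 mm thick, 11 g, lying flat in the chute at the start; origin at the centre of its underside.
- nut4: One of five equal plain dark steel hexagon nuts, 17 mm across flats, 8 mm thick, 11 g, lying flat in the chute at the start; origin at the centre of its underside.
- spray_can: White spray can with a red cap, 52 mm across, 160 mm tall, standing loose on the mat; origin at the centre of its underside. To be left alone.
- driver: Screwdriver, 170 mm long, lying loose on the mat beyond the work; to be left alone.
- stock_bin: Grey open stock bin, 110 x 150 x 60 mm, fixed to the bench; origin at the centre of its underside. To be left alone.

How it is judged:
By the outcome, as a careful person would: the job done as asked, in the order asked, and still so for the second after the job is handed in, with the robot touching nothing.
It also fails if it takes over 67 s, if anything falls off the work surface, if the arm or the gripper's body presses on something with over 40 N, if the wrist force passes 120 N, or if a joint passes its speed limit or range.

## Working session

There is one attempt and no reset: what is moved stays moved. The work goes in short steps, each a Python script; the robot and the scene stay as the last script left them, time stands still between calls to the robot, and variables do not carry over. Pictures are saved under pics/ and viewed, at most 10 in all, crops included, and the job is handed in when it is done.

```bash
mkdir -p pics
python3 - <<'E'
from rig import manip
import cv2,numpy as np
np.set_printoptions(precision=4,suppress=True)
for n in ["side","top"]:
    c=manip.camera(n); cv2.imwrite(f"pics/{n}0.png",cv2.resize(c["image"][:,:,::-1],(800,600),interpolation=cv2.INTER_CUBIC))
    print(n,c["fx"],c["fy"],c["cx"],c["cy"]);print(c["cam_to_world"])
print(manip.camera("wrist")["mount"],manip.get_time(),manip.get_ee_rot(),manip.get_position())
E
```

```text
side 407.04144126847876 407.04144126847876 255.1711318088381 193.82920208322915
[[-0.8437 -0.2691  0.4644  0.0664]
 [-0.5367  0.436  -0.7224  0.7762]
 [-0.0081 -0.8588 -0.5123  0.6532]
 [ 0.      0.      0.      1.    ]]
top 355.888603784011 355.888603784011 257.55513102938545 188.72032874799348
[[-0.0116 -0.9943  0.1061  0.499 ]
 [-0.9999  0.0122  0.0054 -0.0583]
 [-0.0067 -0.106  -0.9943  0.9452]
 [ 0.      0.      0.      1.    ]]
[[-0.0011 -0.9657 -0.2597  0.0654]
 [ 1.     -0.0008 -0.0012 -0.0008]
 [ 0.001  -0.2597  0.9657 -0.1203]
 [ 0.      0.      0.      1.    ]] 0.15 [-3.1142 -0.4052  0.0002] [ 0.1599 -0.6038  0.2527]
```

View pics/top0.png

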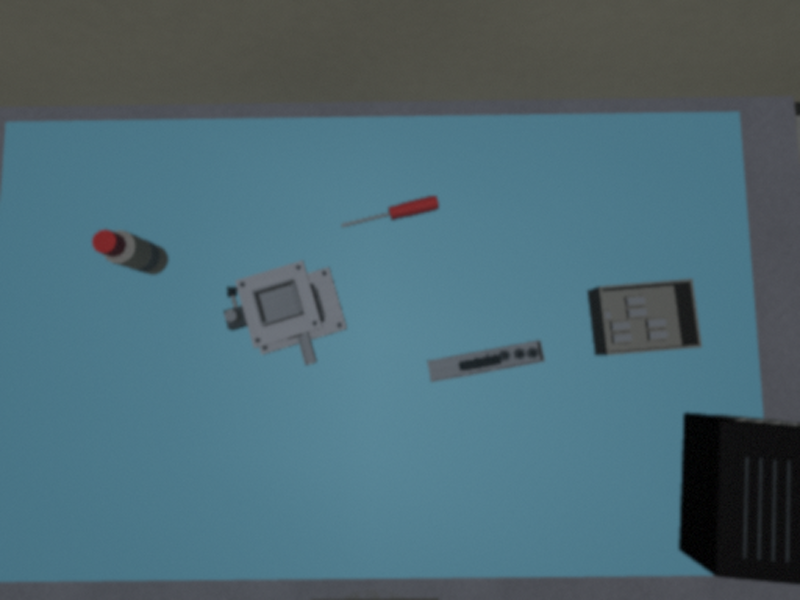

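View pics/side0.png

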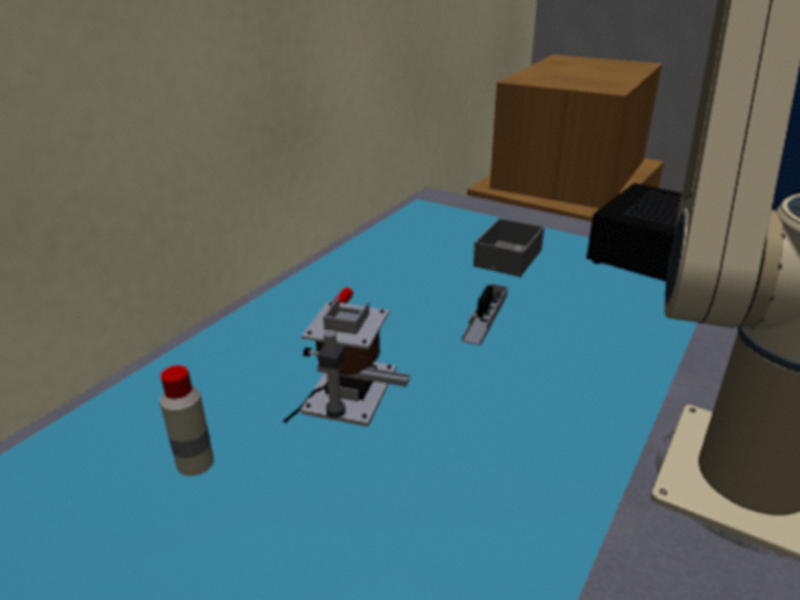

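The top view shows the chute at about (429–543, 340–380) with its nose to the left. The grip is near (482,360) and the feeder neck near (279,302). I'll enlarge that area.

Run:
```python
from rig import manip
import cv2,numpy as np
c=manip.camera("top")["image"][:,:,::-1]
a=c[160:240,140:230]; b=c[210:250,265:355]
a=cv2.resize(a,None,fx=6,fy=6,interpolation=cv2.INTER_CUBIC)[:,:]
b=cv2.resize(b,None,fx=8,fy=8,interpolation=cv2.INTER_CUBIC)
f=lambda i:cv2.convertScaleAbs(i,alpha=1.3)
a=f(a);b=f(b)
cv2.imwrite("pics/a1.png",a);cv2.imwrite("pics/b1.png",b)
```

```text
(no output)
```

View pics/a1.png

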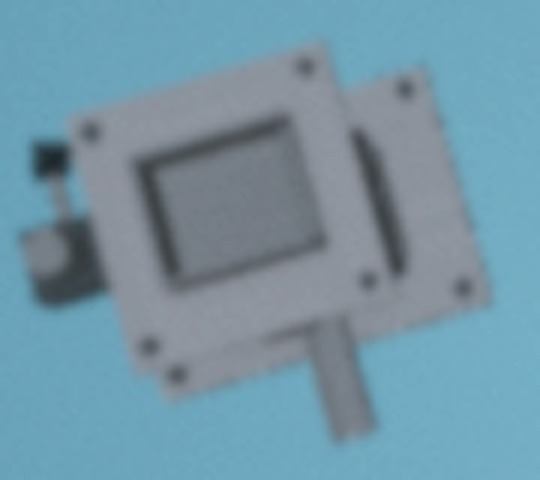

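View pics/b1.png

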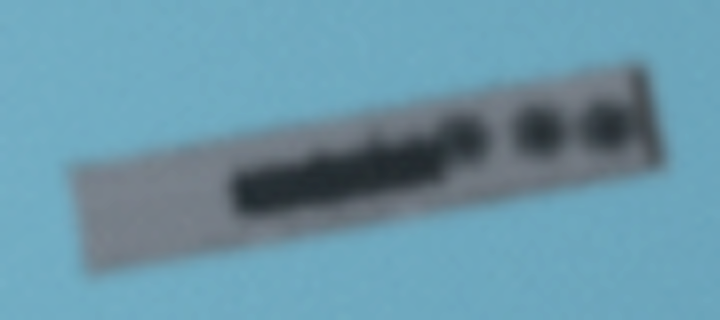

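```bash
cat > h.py <<'E'
import numpy as np
np.set_printoptions(precision=4,suppress=True)
M=np.array([[-0.0116,-0.9943,0.1061,0.499],[-0.9999,0.0122,0.0054,-0.0583],[-0.0067,-0.106,-0.9943,0.9452]])
F,CX,CY=355.889,257.555,188.720
def at(u,v,z):
    d=M[:,:3]@[(u-CX)/F,(v-CY)/F,1]; return (M[:,3]+d*(z-M[2,3])/d[2])[:2]
A=lambda u,v,z:at(u/6+140-.42,v/6+160-.42,z)
B=lambda u,v,z:at(u/8+265-.44,v/8+210-.44,z)
E
python3 - <<'E'
from h import *
n,p,q=A(425,65,.006),A(490,302,.006),A(170,398,.006)
print("base",n,p,q,np.linalg.norm(n-p),np.linalg.norm(p-q),"centre",(n+q)/2)
ex=p-q;print("ex ang",np.degrees(np.arctan2(*ex[::-1])),"edge n-p+90",np.degrees(np.arctan2(*(n-p)[::-1]))-90)
for z in (.122,.137,.152):
    a,b,c=A(325,40,z),A(70,115,z),A(140,370,z);print("cover",z,(a+c)/2,np.linalg.norm(a-b),np.linalg.norm(b-c),np.degrees(np.arctan2(*(a-b)[::-1])))
    # neck sides
    print(" neck", A(325,243,z+.01),A(290,118,z+.01),A(135,163,z+.023),A(172,290,z+.023))
n1,n2,r1,r2=B(72,168,.013),B(90,270,.013),B(640,62,.024),B(662,165,.024)
print("nose",(n1+n2)/2,"rear",(r1+r2)/2,np.linalg.norm(n1+n2-r1-r2)/2)
e=(r1+r2-n1-n2);e/=np.linalg.norm(e);print(np.degrees(np.arctan2(*e[::-1])),"grip via nose",(n1+n2)/2+.081*e, "via rear",(r1+r2)/2-.109*e)
print("griptop",(B(232,180,.064)+B(447,180,.064)+B(240,214,.064)+B(440,140,.064))/4)
E
```

```text
base [0.6499 0.0721] [0.5442 0.0433] [0.5038 0.1836] 0.1096637517206293 0.14604025819942593 centre [0.5769 0.1279]
ex ang -73.95193460210096 edge n-p+90 -74.73201018636749
cover 0.122 [0.5779 0.1303] 0.10322263712984033 0.103452599340037 -74.0717649651862
 neck [0.5614 0.0927] [0.6097 0.1066] [0.5916 0.1624] [0.5434 0.1477]
cover 0.137 [0.5764 0.1269] 0.1013417581733928 0.10156753011007999 -74.0717649651861
 neck [0.5602 0.0899] [0.6077 0.1035] [0.5898 0.1583] [0.5426 0.1438]
cover 0.152 [0.575  0.1234] 0.09946087921694523 0.0996824608801231 -74.07176496518615
 neck [0.5591 0.0872] [0.6057 0.1005] [0.5881 0.1541] [0.5417 0.14  ]
nose [ 0.4721 -0.0962] rear [ 0.5039 -0.2795] 0.1860445726631191
-80.14290590565929 grip via nose [ 0.486 -0.176] via rear [ 0.4853 -0.1722]
griptop [ 0.485  -0.1738]
```

```bash
cat >> h.py <<'E'
from scipy.spatial.transform import Rotation as Ro
def rv(yaw,tilt=0,s=1):
    """chute yaw, nose-down tilt (deg) -> tool rotvec and chute axes"""
    C=(Ro.from_euler('z',yaw,degrees=True)*Ro.from_euler('y',-tilt,degrees=True)).as_matrix()
    return Ro.from_matrix(C@np.diag([s,-s,-1])).as_rotvec(),C
E
python3 - <<'E'
from h import *
from rig import manip
fo=np.array([.577,.128]);fy=-74.2
for s in (1,-1):
    o,_=rv(-80.1,0,s);print(s,"grip",manip.solve_ik([.4853,-.174,.2],o),manip.solve_ik([.4853,-.174,.053],o))
    for h in (.13,.16):
      for t in (0,45):
        o,C=rv(fy,t,s); ex=rv(fy)[1][:,0]
        piv=np.r_[fo,h]+ex*.028
        print(h,t,manip.solve_ik(piv+C@[.051,0,.053],o))
E
```

```text
1 grip None None
0.13 0 None
0.13 45 [ 0.4839  0.5674  1.7509 -0.8418  1.188  -2.4553]
0.16 0 None
0.16 45 [ 0.4839  0.524   1.739  -0.8262  1.2251 -2.4991]
-1 grip [-0.3673  0.3377  1.9116 -0.      0.8922 -0.5401] [-0.3673  0.5915  1.9689 -0.      0.5812 -0.5401]
0.13 0 [ 0.0668  0.4748  1.7344 -0.      0.9324 -0.2089]
0.13 45 [ 0.4839  0.5674  1.7509 -0.8418  1.188   0.6863]
0.16 0 [ 0.0668  0.4359  1.7156 -0.      0.99   -0.2089]
0.16 45 [ 0.4839  0.524   1.739  -0.8262  1.2251  0.6425]
```

Run:
```python
from h import *
from rig import manip
import cv2,pickle
D=[]
for n,p,y in (("neck",[.581,.113,.29],-74.2),("grip",[.4853,-.174,.2],-80.1)):
    o,_=rv(y,0,-1); manip.move_to(p,o); manip.hold(.15)
    q,r=manip.get_position(),manip.get_ee_rot(); c=manip.camera("wrist")
    D.append((n,q,r,c)); cv2.imwrite(f"pics/w_{n}.png",cv2.resize(c["image"][:,:,::-1],(800,600),interpolation=cv2.INTER_CUBIC))
    print(n,q,r,manip.get_time(),c["fx"],c["cx"],c["cy"])
pickle.dump(D,open("w.pkl","wb"))
```

```text
neck [0.5811 0.1124 0.29  ] [ 1.8962  2.5048 -0.0001] 3.325 268.91528509234024 255.72944909809252 193.43313969374876
grip [ 0.4862 -0.1732  0.2004] [2.0189 2.4059 0.0007] 4.725 268.91528509234024 255.72944909809252 193.43313969374876
```

View pics/w_neck.png

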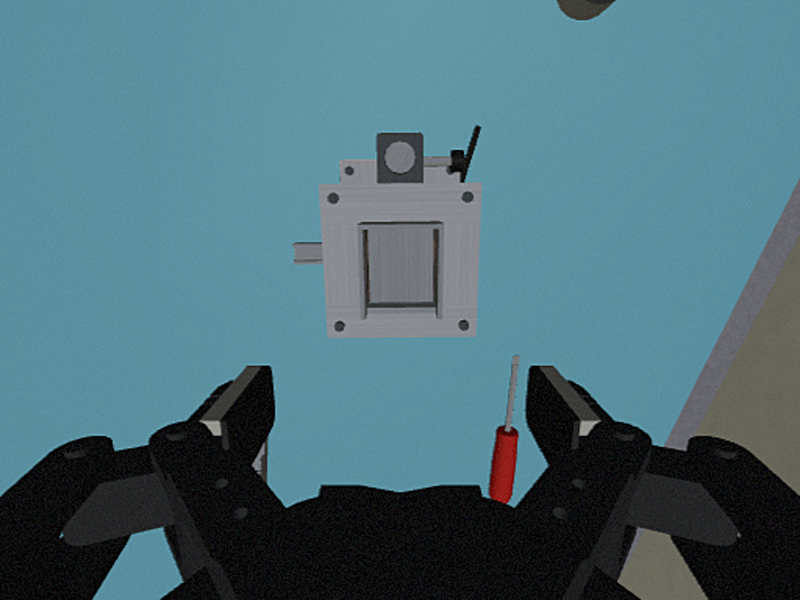

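View pics/w_grip.png

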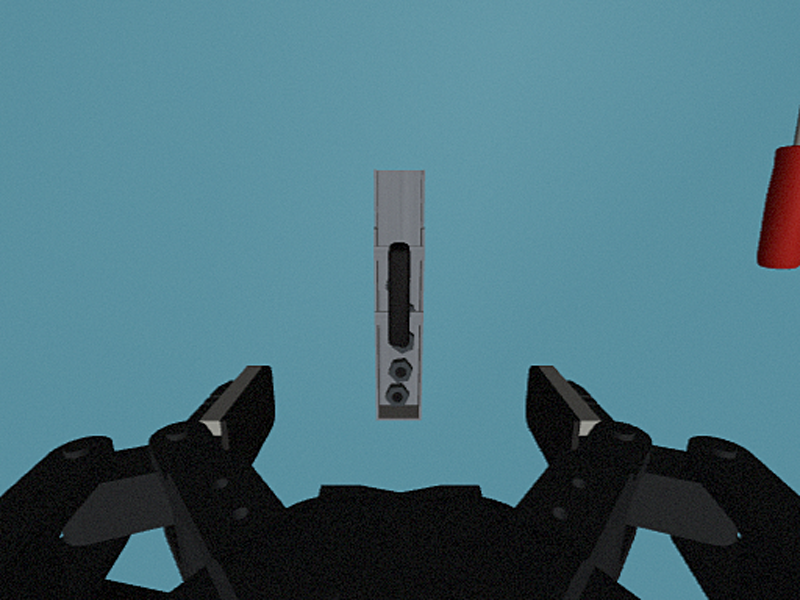

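In the neck view, the cover corners are (319,183), (482,183), (478,337) and (327,337), and the neck is centred near column 401 with the sill at about row 308. In the chute view, the grip top spans (390–410, 243–347) and the nose edge is at row 170. Both yaws are aligned.

Run:
```python
from h import *
import pickle
D=pickle.load(open("w.pkl","rb"))
def W(i,u,v,z):
    n,q,r,c=D[i];m=c["mount"];R=Ro.from_rotvec(r).as_matrix()
    d=R@m[:3,:3]@[((u+.5)/1.5625-.5-c["cx"])/c["fx"],((v+.5)/1.5625-.5-c["cy"])/c["fy"],1]
    p=q+R@m[:3,3]; return (p+d*(z-p[2])/d[2])[:2]
for z in (.122,.132,.142,.152):
    k=[W(0,*a,z) for a in((319,183),(482,183),(478,337),(327,337))]
    L=[np.linalg.norm(k[i]-k[i-1]) for i in range(4)]
    e=(k[3]+k[2]-k[0]-k[1])
    print(z,"cover c",np.mean(k,0),np.array(L),np.degrees(np.arctan2(*e[::-1])),"sill",W(0,402,311,z+.008),"far",W(0,401,226,z+.02))
g=[W(1,399.5,243,.064),W(1,399.5,347,.064)];print("grip",g,np.mean(g,0),np.linalg.norm(g[0]-g[1]))
n,r=W(1,399.5,170,.002),W(1,399,418,.024);e=r-n
print("nose",n,r,np.linalg.norm(e),np.degrees(np.arctan2(*e[::-1])),n+.081*e/np.linalg.norm(e))
```

```text
0.122 cover c [0.5774 0.1291] [0.1076 0.1076 0.1076 0.1097] -73.51946559179434 sill [0.5863 0.0985] far [0.5695 0.1554]
0.132 cover c [0.5769 0.1307] [0.1039 0.1038 0.1039 0.1059] -73.5194655917943 sill [0.5855 0.1013] far [0.5693 0.1561]
0.142 cover c [0.5764 0.1324] [0.1001 0.1001 0.1002 0.1021] -73.51946559179436 sill [0.5846 0.1041] far [0.5691 0.1569]
0.152 cover c [0.5759 0.134 ] [0.0964 0.0964 0.0964 0.0983] -73.51946559179433 sill [0.5838 0.1069] far [0.5688 0.1577]
grip [array([ 0.4797, -0.1387]), array([ 0.4913, -0.2052])] [ 0.4855 -0.1719] 0.06753169339372575
nose [ 0.4719 -0.0942] [ 0.5039 -0.2793] 0.18780601385557602 -80.20024761240145 [ 0.4857 -0.174 ]
```

```bash
cat >> h.py <<'E'
FO=np.array([.577,.129]);FY=-74.0;CYAW=-80.2
EX=rv(FY)[1][:,0]
def grip_at(x,under,tilt=0):
    "TCP for level chute, grip middle at feeder x, underside height"
    return np.r_[FO,0]+EX*x+[0,0,under+.053]
E
python3 - <<'E'
from h import *
from rig import manip
import cv2
o,_=rv(CYAW,0,-1)
manip.servo_line([.4856,-.173,.053],o,rate=.12)
manip.hold(.2);print(manip.get_position(),manip.get_contact_force())
manip.command_gripper(0.0,70);manip.hold(.2)
print("w",manip.get_width(),manip.get_grip_force(),manip.get_contact_force(),manip.get_position())
if manip.get_width()>.010:
    manip.servo_line([.4856,-.173,.12],rate=.08)
    manip.servo_line([.4856,-.173,.238],rate=.15)
    manip.hold(.2);print(manip.get_contact_force(),manip.get_torque(),manip.get_width(),manip.get_time())
    o,_=rv(FY,0,-1)
    manip.servo_line(grip_at(.18,.185),o,rate=.12)
    manip.servo_line(grip_at(.081,.185),o,rate=.1)
    manip.hold(.4);print(manip.get_contact_force(),manip.get_torque(),manip.get_position(),grip_at(.081,.185),manip.get_time())
    c=manip.camera("wrist")["image"][:,:,::-1]; s=manip.camera("side")["image"][:,:,::-1]
    a=cv2.resize(c[60:290,150:360],(548,600)); b=cv2.resize(s[150:300,160:223],(252,600))
    cv2.imwrite("pics/in.png",np.hstack([a,b]))
E
```

```text
[ 0.4859 -0.1731  0.0536] [ 0.2257  0.9346 -0.7261]
w 0.013158882803902296 68.95270943641663 [-0.6422 -1.0514  4.1076] [ 0.4856 -0.173   0.0531]
[-0.7604 -0.9307 -2.8296] [ 0.0331  0.0124 -0.0166] 0.01304416364382843 9.2833
[ 0.0685  0.329  -3.135 ] [0.0321 0.0354 0.0067] [0.5994 0.0509 0.238 ] [0.5993 0.0511 0.238 ] 12.5667
```

View pics/in.png

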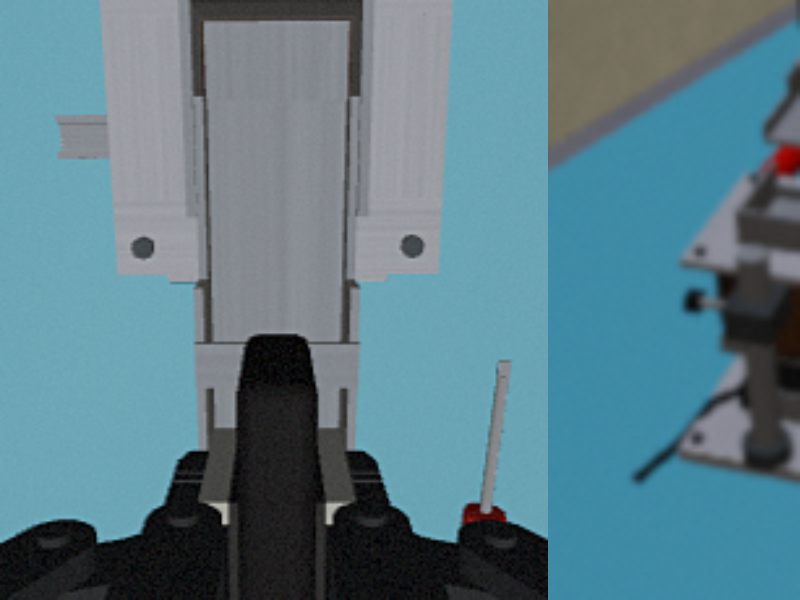

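The chute's nose (row 97) is between the neck walls, with mids of about 276 (chute) and 277 (neck), so it is aligned. Next I'll feel for the sill.

Run:
```python
from h import *
from rig import manip
manip.servo_line(grip_at(.081,.162),rate=.06);manip.hold(.3)
fs=[]
for i in range(5): fs.append(manip.get_contact_force()); manip.hold(.03)
f0=np.mean(fs,0);print(f0,np.std(fs,0),manip.get_time())
h=.162
while h>.126:
    h-=.001
    manip.servo_line(grip_at(.081,h),rate=.02); manip.hold(.04)
    f=manip.get_contact_force()-f0
    print(round(h,4),f,manip.get_position()[2]-.053)
    if f[2]>2: break
manip.hold(.2);print(manip.get_contact_force()-f0,manip.get_torque(),manip.get_position(),manip.get_time())
```

```text
[ 0.3403 -0.2549 -3.4398] [0.2536 0.3837 0.3734] 13.6667
0.161 [-0.2923  0.1469  1.3574] 0.16094445443609526
0.16 [ 0.1422  0.3826 -0.179 ] 0.15994842251295174
0.159 [ 0.8882 -0.0121  0.3172] 0.1589220983000251
0.158 [ 0.2299 -0.0864  0.9682] 0.1579266684862451
0.157 [0.1049 0.3123 0.6707] 0.15696261653966326
0.156 [-0.4943  0.6332  0.2837] 0.15594184258344124
0.155 [-0.4835 -0.2327 -0.5545] 0.15493172690441454
0.154 [-0.0753 -0.0498  1.1707] 0.15395236757254355
0.153 [-0.9269  0.5256 -0.0198] 0.15296273266813176
0.152 [-0.5236 -0.4512  0.5027] 0.1519737815862683
0.151 [-0.5721 -0.321  -0.5496] 0.15094697135869717
0.15 [-0.9224  0.3846  0.6555] 0.14992056551164226
0.149 [-0.0296  0.6578  0.1886] 0.14895582095431392
0.148 [-0.384   0.7792  0.1927] 0.14794858912665249
0.147 [0.1682 0.1355 0.9026] 0.14693478289880083
0.146 [-0.1348  0.5758  0.3775] 0.1459553880369653
0.145 [-0.8363  1.142   0.0976] 0.14495354285656797
0.144 [0.0478 0.2621 1.0295] 0.14393591997174018
0.143 [-0.6782  0.3161 -0.6867] 0.14295627159100155
0.142 [-1.4052 -0.2307  0.1881] 0.14195182811176774
0.141 [-0.748  -0.4319  0.4537] 0.14093721318524055
0.14 [-0.7798 -0.5566  3.3466] 0.14031781852390457
[-0.2737 -0.9934  4.7061] [0.1071 0.1822 0.0401] [0.5995 0.051  0.1933] 20.2833
```

```bash
cat >> h.py <<'E'
PIV=np.r_[FO,.1407]+EX*.028
def tip(t,dz=0):
    o,C=rv(FY,t,-1); return PIV+C@[.053,0,.053]+[0,0,dz],o
E
python3 - <<'E'
from h import *
from rig import manip
import cv2
f0=np.array([0,0,-3.3]);dz=0
for t in (5,11,17,23,29,35,40,44):
    p,o=tip(t,dz); manip.servo_line(p,o,rate=.04)
    f=np.mean([manip.get_contact_force() for _ in range(3)],0)-f0
    print(t,f,dz,manip.get_time())
    if f[2]>6: dz+=.0007
    if np.linalg.norm(f)>14: print("STOP");break
manip.hold(.8);print(manip.get_contact_force()-f0,manip.get_torque(),manip.get_position(),p,manip.get_time())
c=manip.camera("wrist")["image"][:,:,::-1]; s=manip.camera("side")["image"][:,:,::-1]
cv2.imwrite("pics/tip.png",np.hstack([cv2.resize(c[0:300,110:400],(400,414)),cv2.resize(s[150:290,170:305],(400,414))]))
E
```

```text
5 [-0.3205  0.8727  0.3921] 0 20.6083
11 [0.014  1.7054 1.1504] 0 20.9583
17 [0.7022 0.998  1.2151] 0 21.3083
23 [0.4662 0.3905 2.5389] 0 21.6583
29 [0.3514 0.4506 2.6378] 0 22.0083
35 [-0.4576  1.7356  2.6379] 0 22.3583
40 [-0.0992  2.4017  3.3521] 0 22.675
44 [0.1503 1.1809 3.1942] 0 22.9583
[0.2669 2.5492 2.6963] [1.1513 0.1933 0.0453] [0.5851 0.1009 0.2156] [0.5851 0.1008 0.2156] 23.7583
```

View pics/tip.png

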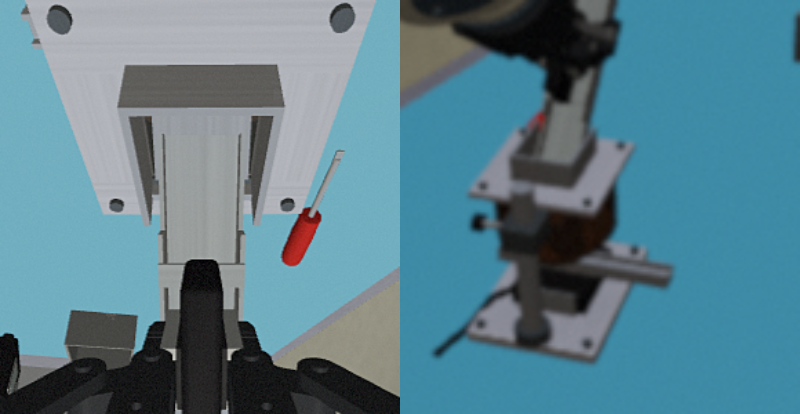

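The nose is through the flap, and no nuts are visible in the front of the channel (centre at about (203,190)). I'll tip slightly further and hold to make sure, then level off, draw out and check.

Run:
```python
from h import *
from rig import manip
import cv2
p,o=tip(47,.0005); manip.servo_line(p,o,rate=.04); manip.hold(1.2)
print(manip.get_contact_force())
for t in (40,32,24,16,8,0):
    p,o=tip(t,.001); manip.servo_line(p,o,rate=.05)
    print(t,manip.get_contact_force())
manip.servo_line(grip_at(.081,.185),o,rate=.06)
manip.servo_line(grip_at(.20,.185),o,rate=.12); manip.hold(.3)
fs=[]
for i in range(12): fs.append(manip.get_contact_force()); manip.hold(.03)
print("w",np.mean(fs,0),manip.get_width(),manip.get_time())
c=manip.camera("wrist")["image"][:,:,::-1]; s=manip.camera("side")["image"][:,:,::-1]
t=manip.camera("top")["image"][:,:,::-1]
cv2.imwrite("pics/out.png",np.hstack([cv2.resize(c[0:300,110:400],(400,414)),cv2.resize(s[130:290,180:335],(400,414))]))
```

```text
[-1.352   2.2382 -1.8585]
40 [ 1.1588 -0.1012  0.2758]
32 [ 0.9977 -0.3869 -0.2151]
24 [ 0.4047 -1.5797 -0.703 ]
16 [-0.5798 -1.2565 -3.0283]
8 [-0.7771 -0.5804 -2.7476]
0 [ 0.0718  0.1757 -2.2939]
w [-0.3728  0.2201 -2.3751] 0.012850170341703509 30.15
```

View pics/out.png

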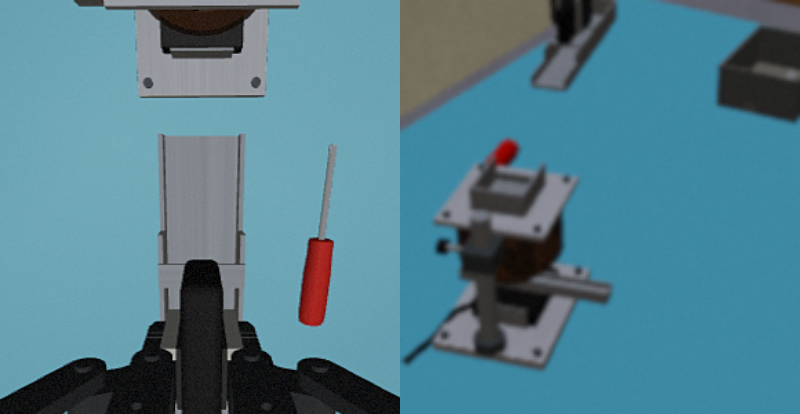

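The chute front is empty, the weight has dropped by about 0.7 N, the flap is shut and the hopper hasn't moved. I'll lay the chute down.

Run:
```python
from h import *
from rig import manip
import cv2
o,_=rv(CYAW,0,-1)
manip.servo_line([.4856,-.173,.2],o,rate=.15)
manip.servo_line([.4856,-.173,.065],rate=.12)
for z in (.06,.057,.0555,.0545,.0538,.0532):
    manip.servo_line([.4856,-.173,z],rate=.03);manip.hold(.05)
    f=np.mean([manip.get_contact_force() for _ in range(3)],0)[2]+2.4;print(z,f)
    if f>2: break
manip.command_gripper(.04);manip.command_gripper(.085);manip.hold(.2)
manip.servo_line([.4856,-.173,.2],rate=.12);manip.hold(.3)
print(manip.get_contact_force(),manip.get_time())
c=manip.camera("wrist")["image"][:,:,::-1]; s=manip.camera("top")["image"][:,:,::-1]
cv2.imwrite("pics/end.png",np.hstack([cv2.resize(c[90:290,200:310],(250,450)),cv2.resize(s[130:250,140:280],(525,450))]))
```

```text
0.06 0.23966479455143164
0.057 0.14265500483636462
0.0555 -0.00506686824709357
0.0545 0.6980771367021774
0.0538 -0.31815180023206846
0.0532 0.0673009741380417
[0.2716 0.5941 0.0734] 37.6083
```

View pics/end.png

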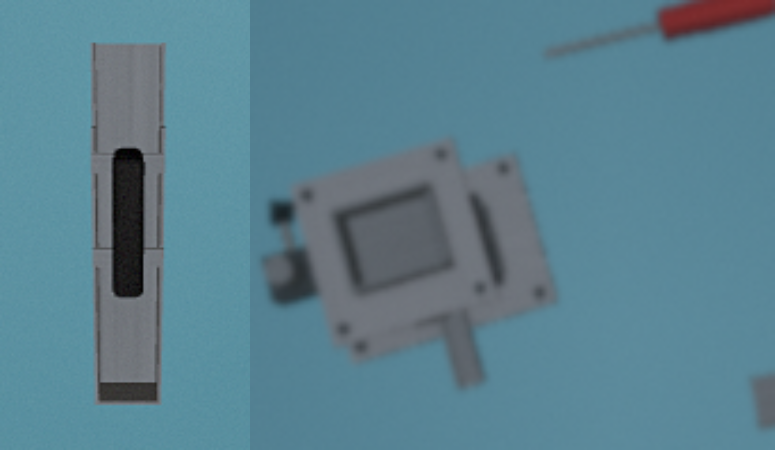

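The chute lies flat and empty at (128,220) in the left panel. The feeder hasn't moved, its flap is shut, and there are no nuts on the mat.

```bash
python3 -c "
from rig import manip
print(manip.sign_off())"
```

```text
the job is handed in; nothing more can be done
None
```

The job is handed in: the pictures show the chute empty, flat on the mat and released, with the flap shut, no stray nuts and the feeder unmoved; the nuts in the hopper weren't seen directly, and the clock read 37.6 s (limit 67 s).

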